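# Lock the turntable shaft: line up the slotted disc and push the bar through

## Robot

A 6-joint arm with a two-finger parallel gripper is mounted at the origin on a cart in front of the work surface, level with it; the furniture and walls round the work are solid. World frame = base frame: x ahead of the robot, y to its left, z up, the work surface at z = 0. Lengths are in m, angles in rad, forces in N, time in s.
With the tool pointing down it reaches from about 0.3 to 0.775 m from the base axis. Payload 14.6 kg.
Tool frame: the origin (TCP) lies between the finger pads; the fingertips stand 8 mm ahead of it and the grasp point (between the pads) lies 11 mm behind it (ctrl.tip_reach is the distance from the TCP to the fingertips, in m); y points along the fingers, z is the direction in which the jaws open and shut, and the axes are right-handed (so a half turn about y gives the same grasp; the last joint's range is limited). The gripper opens to 94 mm and grips with 3 to 60 N. Pads are 16 mm wide; open, the fingers measure 119 mm over their backs; the gripper's body (75 mm by 177 mm) begins 78 mm behind the grasp point.
Start: joints at [1.222, 0.3, 1.521, -0, 1.321, -0.067], TCP at [0.153, 0.528, 0.213] pointing down, gripper open.
Joint ranges: [-3.03, 3.03], [-0.79, 2.21], [0.23, 2.52], [-1.04, 4.18], [0, 3.07], [-2.55, 2.55]. Speed limits (rad/s): [2.22, 2.22, 2.57, 3.14, 3.14, 3.14].

## Interface

Orientations are given as [roll, pitch, yaw] about the fixed x, y, z axes, in that order (R = Rz(yaw) Ry(pitch) Rx(roll)).
In Python, from station import ctrl gives the robot as it stands.
- The arm moves only by the tool play_rows, never from a script. Its arguments are lists of equal length, an entry for each row: "twist": the turn, a rotation vector about the world's x, y, z as a fraction of full scale, a list of three; "travel": the shift along the world's x, y, z as a fraction of full scale, a list of three; "grip": the gripper's target within -1 to 1 (shut at 1, half-way at 0, fully open at -1). A call has 1 to 12 rows; each row shifts and turns the commanded pose from where the row before left it; what a row does not reach is not made up. Full scale, the value 1, is 5 cm for a shift and 90 degrees for a turn. A row lasts 1/10 s, in which the tool goes at most 50 mm and 8.59 degrees, less where a joint would pass 70% of its speed; a pose out of reach is approached as far as the arm can. A call with a number of a shift or a turn outside -1 to 1 is refused whole. A call with a gripper value outside its range is refused whole. The fingers move at their own pace and stop on an object; "force" is the grip in N (left out, the last holds). Time passes only in rows, so rows that do not move let the fingers close. It gives the time, the measured TCP pose, the force and the opening at its end, in the units of the state.
- ctrl.get_obs(): the state, without advancing time (a new reading comes with each control period).
- ctrl.camera(name): name is "side" or "top"; returns a dict with "img" (420x560x3 uint8, red, green, blue), "vfov" (degrees; the focal length in pixels is half the picture's height over the tangent of half this angle, whatever the lens; pixels are square), "cx", "cy" (the principal point, pixels), "rvec" (rotation vector, rad) and "tvec" (3), from world to camera coordinates, as OpenCV has them. Camera axes: x right, y down, z forward; pixel columns grow to the right and rows downward; lengths in m; the calibration is good to about 2 mm. A picture is of the moment at which its call begins. There is no depth.
- ctrl.hand_in(): hands the job in, once; it reports no verdict.
Trained networks look in a picture, given as the dict that the camera call returned (one of the last four; its "shot" number tells which), for a name from the list of things; names that differ only in an ending like _2 or _b are one class to them, and where a whole thing is asked for, a point or a joint stands for the part that bears it (a point fixed in the world has none). Each returns a list of dicts, best first, with "confidence" (0 to 1); they miss things now and then, are a little off and sometimes report something else, mostly with a low value. They report only what shows in the picture. A call takes as long as a camera call. They do not tell look-alikes from the thing itself.
- ctrl.boxes_of(name, picture): "point" ([column, row] in pixels, amid what is visible of it).
- ctrl.trace(name, picture): "pixels" (420x560 bool, what is visible of it) and "point" ([column, row] in pixels, amid what is visible of it).
The state is a dict: "time_s": time; "qpos": joint angles; "joint_vel": joint speeds; "tau": joint torques, N m; "ee_pos": TCP position; "eef_rot": TCP orientation; "force": force on the tool from outside, world axes, zero at the start; "moment": the same for the moment, N m; "grip_width": finger opening in m.
Only numpy, scipy, OpenCV 4.12 (cv2) and the standard library are available. Lean on these libraries where they do the work, as an engineer would, in place of code of your own. Each camera call takes 0.05 s, during which the arm holds its last target.

## Task

Lock the shaft of the specimen turntable: with the fingertips push one of the upright pins to turn the slotted disc until its slot lines up with the bar, then push the bar by its tail end through the disc until its nose is fully home against the end wall of the catch on the far side of the disc. Only push: do not lift the bar from its guide, and leave the wing nut, the weight and the half prism standing nearby undisturbed.

Things in the scene. Friction and masses are not known exactly. Their poses are not given: they have to be found in the camera images.
- lock: Shaft lock, fixed to the worktop: grey base plate 310 x 120 x 10 mm (x = -215 to 95 mm, y = -60 to 60 mm) bearing guide, disc and catch in one line. Origin: on the disc's axis at worktop level; x axis from guide through disc to catch, z up. Guide: aluminium channel at x = -206 to -56 mm, 23 mm wide inside, open above and at both ends, floor 16 mm and wall tops 26 mm above the worktop.
- catch_stop (a point): Point on the inner face of the catch's end wall, 42 mm above the worktop, on the lock's centre line, 78 mm from the disc's axis. The catch is an aluminium channel (x = 53 to 88 mm in the lock's frame), 23 mm wide inside, walls and end wall 42 mm high, open above and towards the disc. The bar's nose ends against this wall.
- disc (a joint): Angle of the slotted steel disc about its upright axis (rad, anticlockwise from above). At 0 and again at 3.14 the slot lies in line with the bar; either will do. Disc 100 mm across, top 42 mm above the worktop; straight slot right across its middle, 26 mm wide, open above, floor 14.7 mm above the worktop. Turns from -0.6 to 3.74 against light friction (2 N at a pin), stays where it is left.
- pin_a (a point): Top centre of one of the disc's two upright pins: 12 mm thick, standing 36 mm above the disc's top (tip 78 mm above the worktop), 34 mm from the disc's axis, at right angles to the slot. At disc angle 0 it lies on the lock's -y side.
- pin_b (a point): Top centre of the other, equal pin, opposite pin_a (on the lock's +y side at disc angle 0).
- bar: Dark steel bar, 0.5 kg, loose in the guide: 150 long, 20 wide, 26 mm high (top 42 mm above the worktop). Origin: centre of its underside, 16 mm above the worktop. x axis towards its round nose (x = 75 mm), which points at the disc, 6 to 18 mm short of it at the start; flat tail end at x = -75 mm. Fully home, its origin is at x = 3 mm in the lock's frame.
- brass_nut: Brass wing nut, 22 x 56 x 17 mm, lying loose beside the lock on the side nearer to the robot; origin: centre of its underside. Leave it alone.
- big_weight: Grey scale weight, 49 mm across, 60 mm high, standing loose beside the lock on the side away from the robot; origin: centre of its underside. Leave it alone.
- half_prism: Broken half of a mortar prism, 83 x 40 x 40 mm, lying loose beside the guide on the side away from the robot; origin: centre of its underside. Leave it alone.
There are look-alikes about, which are no part of the job. There is more than one size of the bar; the job needs the smaller.

How it is judged:
On the way, in this order (a step that is already met when the one before it is completed fails the run):
1. the disc is turned so that its slot lines up with the bar ((value of joint disc between -0.15 and 0.15 rad or value of joint disc between 2.99159 and 3.29159 rad)), for 0.1 s.
2. the bar is through the disc, its nose home in the catch (x of bar in the frame of lock above -0.001 m and y of bar in the frame of lock between -0.005 and 0.005 m and angle between the x axis of bar and the x axis of lock, either way round below 0.08 rad and z of bar in the frame of lock between 0.011 and 0.021 m), for 0.2 s.
At the end, for the whole second after the job is handed in: The bar lies at rest through the slotted disc with its nose within 4 mm of the catch's end wall, within 5 mm of the lock's centre line, parallel to it within 0.08 rad and down on the floor of the guide (within 5 mm); the disc's slot is within 0.15 rad of the bar's line (all of step 2 and (value of joint disc between -0.15 and 0.15 rad or value of joint disc between 2.99159 and 3.29159 rad) and linear speed of bar below 0.01 m/s and angular speed of bar below 0.1 rad/s); the robot touches nothing.
It fails at once if the bar is lifted out of its guide (height (world z) of bar above 0.026 m or not (angle between bar's own z axis and vertical below 0.25 rad)).
It fails at once if the wing nut is moved or lifted (distance of brass_nut from where it was at the start of the episode above 0.015 m).
It fails at once if the weight is moved or lifted (distance of big_weight from where it was at the start of the episode above 0.015 m).
It fails at once if the half prism is moved or lifted (distance of half_prism from where it was at the start of the episode above 0.015 m).
It also fails if it takes over 45 s, if anything falls off the work surface, if the arm or the gripper's body presses on something with over 40 N, if the wrist force passes 120 N, or if a joint passes its speed limit or range.

## Working session

There is one attempt and no reset: what is moved stays moved. The work goes in short steps, Python scripts to look and compute and a tool call to move; the robot and the scene stay as the last step left them, time stands still between calls to the robot, and variables do not carry over. Pictures are saved under pics/ and viewed, and the job is handed in when it is done.

Besides the shell and the picture viewer there is one more tool, called after "Emit:" as name(argument=value, ...) on one line, values as JSON. play_rows: Moves the arm, as the interface text tells. Its arguments: {"type":"object","properties":{"twist":{"type":"array"},"travel":{"type":"array"},"grip":{"type":"array"},"force":{"type":"number"}},"required":["twist","travel","grip"]}

```bash
mkdir -p pics; ls
cat > h.py <<'E'
import numpy as np, cv2
from station import ctrl
def K(p):
    f=p["img"].shape[0]/2/np.tan(np.radians(p["vfov"])/2)
    return np.array([[f,0,p["cx"]],[0,f,p["cy"]],[0,0,1]])
def ray(p,uv,z):
    R=cv2.Rodrigues(np.array(p["rvec"],float))[0];t=np.array(p["tvec"],float)
    d=R.T@np.linalg.inv(K(p))@np.array([uv[0],uv[1],1.]);c=-R.T@t
    return c+d*(z-c[2])/d[2]
def proj(p,X):
    return cv2.projectPoints(np.array(X,float).reshape(-1,3),np.array(p["rvec"],float),np.array(p["tvec"],float),K(p),None)[0].reshape(-1,2)
def save(n,im): cv2.imwrite("pics/"+n,np.ascontiguousarray(im[...,::-1]))
E
python3 - <<'E'
from h import *
for n in ["side","top"]:
    p=ctrl.camera(n); save(n+"0.png",p["img"]); print(n,p.keys(),p["vfov"],p["rvec"],p["tvec"])
    for o in ["lock","disc","pin_a","bar","brass_nut","big_weight","half_prism"]:
        for d in ctrl.trace(o,p): print(o,d["confidence"],d["point"],d["pixels"].sum(),ray(p,d["point"],.04).round(3))
print(ctrl.get_obs())
E
```

```text
pics
side dict_keys(['img', 'vfov', 'cx', 'cy', 'rvec', 'tvec', 'shot']) 56.52941410139971 [ 0.03943411 -2.85175881  1.31664123] [0.58359351 0.09992039 0.87096556]
lock 0.78 [300.6, 272.4] 6007 [0.529 0.108 0.04 ]
disc 0.73 [302.4, 277.8] 1880 [0.526 0.122 0.04 ]
disc 0.43 [299.3, 272.0] 6056 [0.531 0.107 0.04 ]
pin_a 0.9 [299.0, 274.0] 1810 [0.532 0.112 0.04 ]
bar 0.97 [306.0, 161.4] 1256 [ 0.502 -0.284  0.04 ]
bar 0.73 [292.8, 229.4] 468 [ 0.542 -0.014  0.04 ]
brass_nut 0.72 [366.1, 286.8] 179 [0.405 0.14  0.04 ]
brass_nut 0.66 [299.2, 274.5] 1828 [0.531 0.114 0.04 ]
half_prism 0.64 [242.6, 234.9] 736 [0.651 0.007 0.04 ]
top dict_keys(['img', 'vfov', 'cx', 'cy', 'rvec', 'tvec', 'shot']) 50.65573252454532 [ 2.17190506 -2.11998748  0.15204896] [-0.06566897  0.59401011  0.9484026 ]
lock 0.76 [229.7, 248.0] 6406 [0.524 0.048 0.04 ]
disc 0.75 [199.7, 305.2] 89 [0.398 0.109 0.04 ]
disc 0.73 [209.5, 250.4] 1667 [0.518 0.093 0.04 ]
pin_a 0.88 [206.6, 250.7] 1594 [0.517 0.099 0.04 ]
bar 0.87 [388.2, 272.8] 1657 [ 0.478 -0.302  0.04 ]
bar 0.71 [266.9, 243.5] 640 [ 0.536 -0.034  0.04 ]
brass_nut 0.67 [199.9, 306.3] 66 [0.396 0.108 0.04 ]
big_weight 0.64 [190.3, 200.3] 449 [0.63  0.141 0.04 ]
half_prism 0.68 [259.7, 191.7] 716 [ 0.653 -0.014  0.04 ]
{'time_s': 0.8, 'qpos': array([ 1.22239591e+00,  2.99863164e-01,  1.52098773e+00, -8.14868012e-07,
        1.32066551e+00, -6.66116641e-02]), 'joint_vel': array([-0.00133975,  0.00190013, -0.00063382,  0.00056579, -0.00070952,
        0.00010697]), 'tau': array([-2.13742373e-03, -5.31614614e+01, -3.52901423e+01,  7.08417781e-02,
        2.12499563e-02,  7.41809072e-05]), 'ee_pos': array([0.15295162, 0.52830947, 0.21347099]), 'eef_rot': array([-1.57072030e+00, -5.86273252e-06, -2.81788546e-01]), 'force': array([-0.00632643,  0.91102579, -0.13626651]), 'moment': array([0.0489285 , 0.02420977, 0.0149042 ]), 'grip_width': 0.09454667159151033}
```

View pics/side0.png

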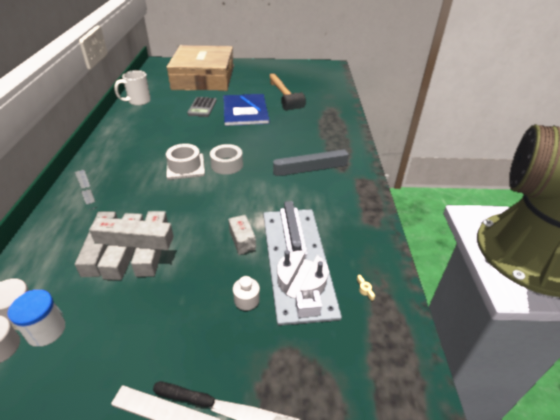

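View pics/top0.png

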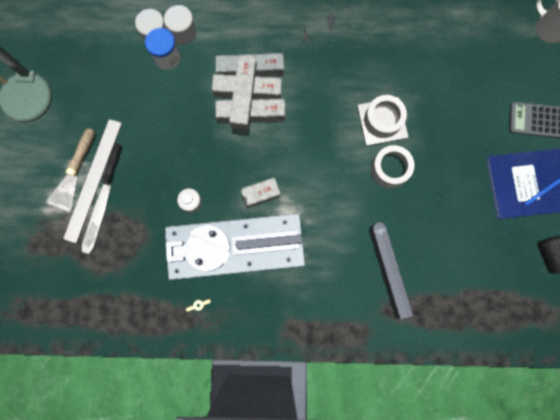

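Run:
```python
import cv2
a=cv2.imread("pics/top0.png")[170:330,140:340]; cv2.imwrite("pics/topc.png",cv2.resize(a,(750,600),interpolation=3))
a=cv2.imread("pics/side0.png")[180:340,200:400]; cv2.imwrite("pics/sidec.png",cv2.resize(a,(750,600),interpolation=3))
```

```text
(no output)
```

View pics/topc.png

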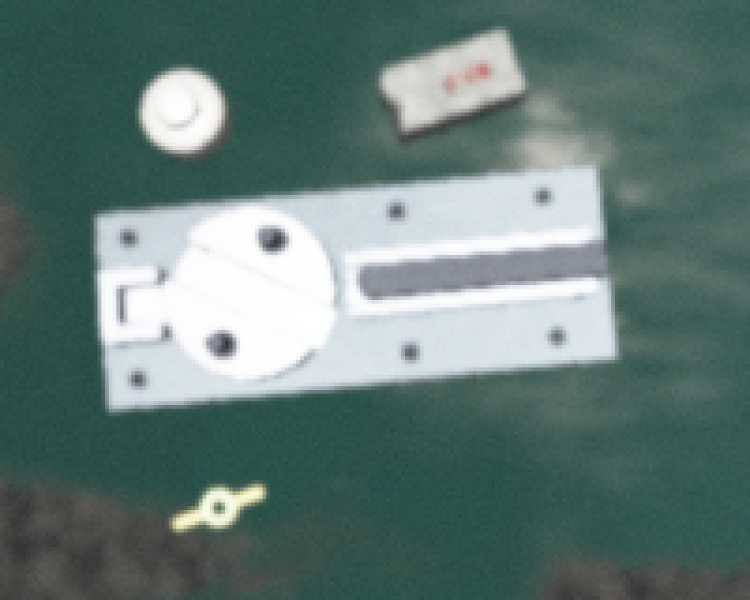

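View pics/sidec.png

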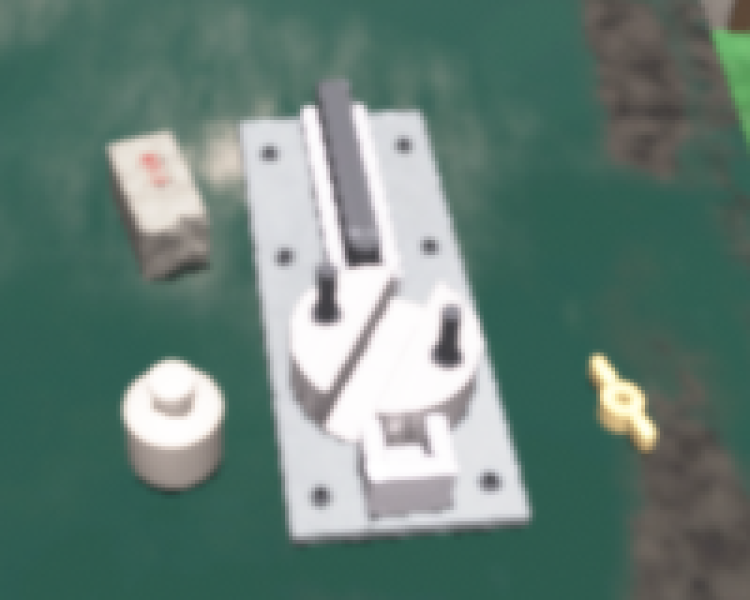

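```bash
cat > fit.py <<'E'
from h import *
from scipy.optimize import least_squares
E
python3 - <<'E'
from h import *
from scipy.optimize import least_squares
T=ctrl.camera("top");S=ctrl.camera("side")
# crop px -> img px
t=lambda l:np.array(l,float)/3.75+[140,170]-0.37
s=lambda l:np.array(l,float)/3.75+[200,180]-0.37
T4=t([(95,213),(598,167),(618,357),(107,411)]); S4=s([(292,538),(240,122),(420,112),(531,518)])
L=np.array([[.095,-.06,.01],[-.215,-.06,.01],[-.215,.06,.01],[.095,.06,.01]])
def W(q,X):
    c,s_=np.cos(q[2]),np.sin(q[2]);X=np.asarray(X,float)
    return np.c_[q[0]+c*X[:,0]-s_*X[:,1],q[1]+s_*X[:,0]+c*X[:,1],X[:,2]]
for nm,cams in (("T",[(T,T4)]),("S",[(S,S4)]),("TS",[(T,T4),(S,S4)])):
  best=None
  for fl in (1,-1):
    LL=L*[1,fl,1]
    r=least_squares(lambda q:np.concatenate([(proj(p,W(q,LL))-u).ravel() for p,u in cams]),[.52,.11,1.57])
    if best is None or r.cost<best[0].cost: best=(r,fl)
  r,fl=best; print(nm,fl,r.x.round(4),r.cost.round(2),r.fun.round(1))
q=r.x
np.save("q.npy",q)
def inv(P):
    c,s_=np.cos(q[2]),np.sin(q[2]);d=P[:2]-q[:2];return np.array([c*d[0]+s_*d[1],-s_*d[0]+c*d[1]])
for a in [(327,270),(452,312)]: 
    P=ray(S,s([a])[0],.078);print("S tip",P.round(4),inv(P).round(4))
for a in [(272,237),(222,342)]:
    P=ray(T,t([a])[0],.078);print("T tip",P.round(4),inv(P).round(4))
# overlay model
for nm,p in (("T",T),("S",S)):
    im=cv2.resize(p["img"],None,fx=3.75,fy=3.75,interpolation=3).copy()
    off=np.array([140,170] if nm=="T" else [200,180])
    def dr(X,col,closed=True):
        u=((proj(p,W(q,X))+.37)*3.75).round().astype(int); cv2.polylines(im,[u.reshape(-1,1,2)],closed,col,1)
    a=np.linspace(0,6.28,60)
    dr(L,(255,0,0)); dr(np.c_[.05*np.cos(a),.05*np.sin(a),0*a+.042],(255,0,0))
    for y in(-.0115,.0115): dr([[-.206,y,.026],[-.056,y,.026]],(0,0,255)); dr([[.053,y,.042],[.078,y,.042]],(0,0,255))
    o=(off*3.75).astype(int); save("ov%s.png"%nm,im[o[1]:o[1]+600,o[0]:o[0]+750])
E
```

```text
T 1 [0.5241 0.1009 1.6932] 0.48 [-0.   0.2 -0.2 -0.6  0.1  0.7  0.1 -0.2]
S 1 [0.5249 0.1024 1.6964] 0.19 [-0.2  0.  -0.3  0.1  0.3 -0.2  0.2 -0. ]
TS 1 [0.5245 0.1015 1.6944] 1.27 [-0.3  0.  -0.5 -0.9 -0.2  0.4 -0.1 -0.4 -0.1 -0.4  0.  -0.2  0.7 -0.4
  0.3 -0.4]
S tip [0.5569 0.089  0.078 ] [-0.0164 -0.0306]
S tip [0.494  0.1157 0.078 ] [0.0179 0.0285]
T tip [0.5531 0.0833 0.078 ] [-0.0216 -0.0262]
T tip [0.4927 0.1089 0.078 ] [0.0113 0.0306]
```

View pics/ovT.png

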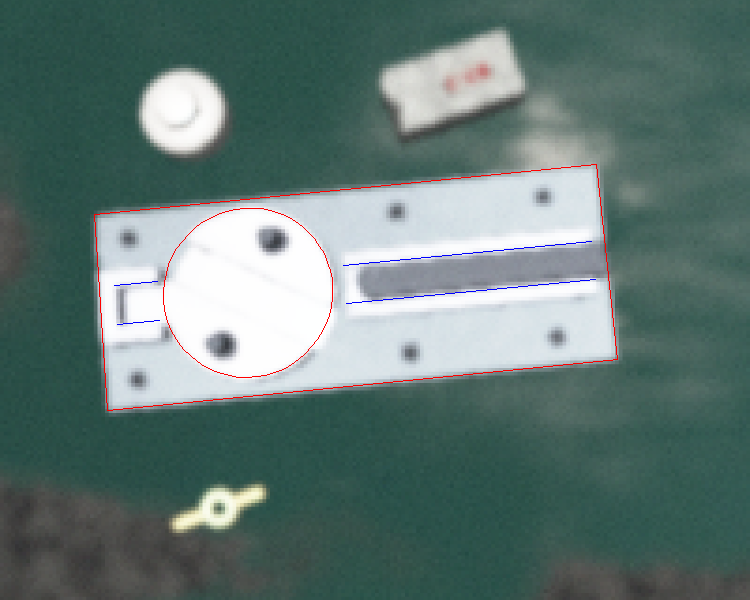

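View pics/ovS.png

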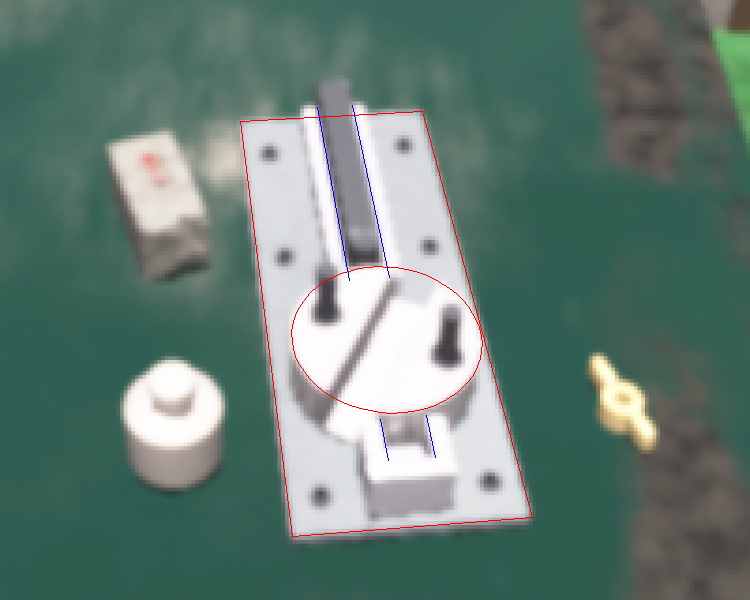

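Run:
```python
from h import *
for nm,o in (("top",(160,215)),("side",(265,240))):
    a=cv2.imread("pics/%s0.png"%nm)[o[1]:o[1]+75,o[0]:o[0]+100]
    a=cv2.resize(a,(800,600),interpolation=cv2.INTER_CUBIC).astype(float)
    a=255*np.clip((a-60)/195,0,1)**2.2
    cv2.imwrite("pics/z%s.png"%nm,a)
p=ctrl.camera("top");print(p["cx"],p["cy"]);p=ctrl.camera("side");print(p["cx"],p["cy"])
```

```text
275.44192809574326 217.15149101502283
273.6156334318152 207.55012749541288[ WARN:0@0.700] global loadsave.cpp:1063 imwrite_ Unsupported depth image for selected encoder is fallbacked to CV_8U.
```

View pics/ztop.png

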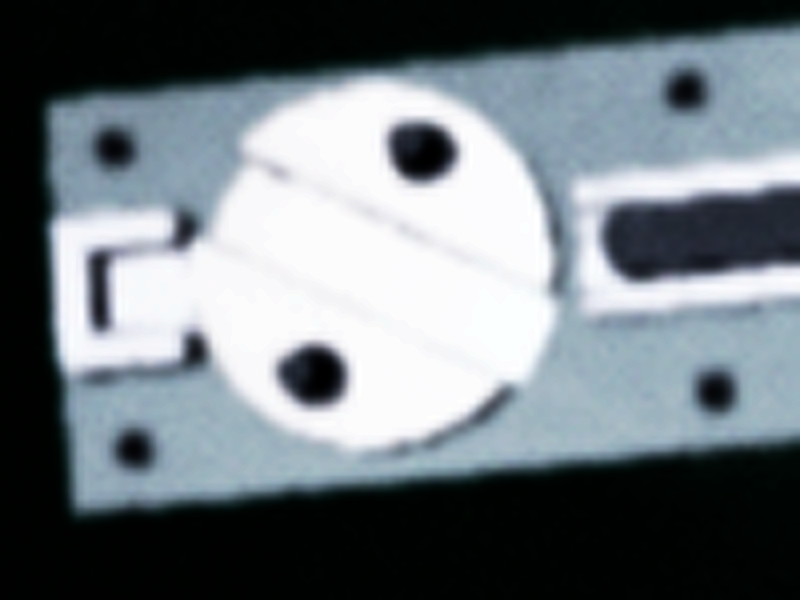

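View pics/zside.png

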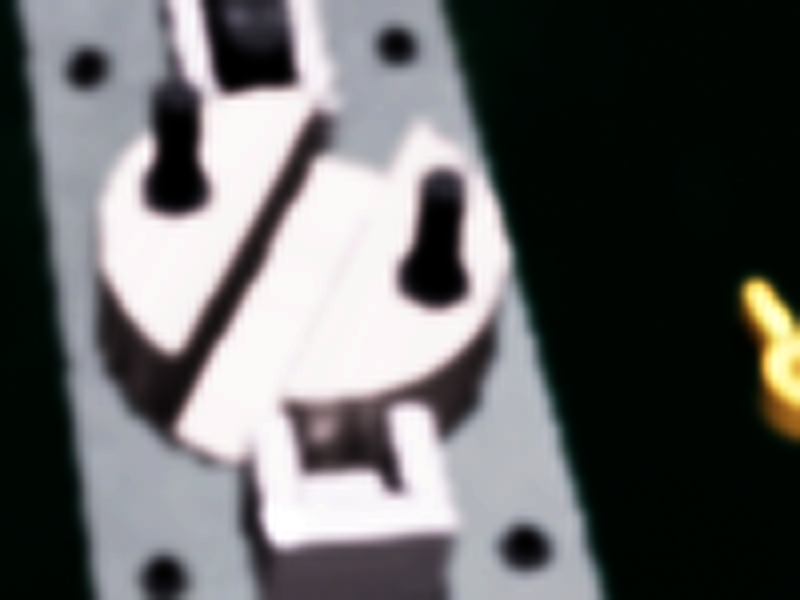

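Run:
```python
from h import *
from scipy.optimize import least_squares
T=ctrl.camera("top");S=ctrl.camera("side")
t=lambda l:(np.array(l,float)+.5)/8+[160,215]-.5
s=lambda l:(np.array(l,float)+.5)/8+[265,240]-.5
def circ(p,pts):
    P=np.array([ray(p,u,.042) for u in pts])
    r=least_squares(lambda q:np.hypot(P[:,0]-q[0],P[:,1]-q[1])-.05,[.52,.1]);return r.x.round(4),(r.fun*1000).round(1)
print("T disc",circ(T,t([(375,77),(290,105),(525,165),(553,260),(215,210),(210,300),(250,385),(310,430),(380,450),(450,425)])))
print("S disc",circ(S,s([(98,225),(120,160),(120,300),(178,352),(345,400),(420,378),(480,325),(508,250),(285,402),(420,122)])))
for nm,p,f,pts in (("T",T,t,[(427,150),(320,372)]),("S",S,s,[(177,90),(443,172)])):
    P=[ray(p,u,.078) for u in f(pts)]; print(nm,"pins",P[0].round(4),P[1].round(4),"mid",((P[0]+P[1])/2).round(4),"sep",np.linalg.norm(P[0]-P[1]).round(4))
    if nm=="T":
        P=[ray(p,u,.046) for u in f([(422,150),(313,375)])];print("collar mid",((P[0]+P[1])/2).round(4),np.linalg.norm(P[0]-P[1]).round(4),P)
    else:
        P=[ray(p,u,.044) for u in f([(177,190),(434,282)])];print("collar mid",((P[0]+P[1])/2).round(4),np.linalg.norm(P[0]-P[1]).round(4),P)
def ang(p,a,b,z):
    d=ray(p,a,z)-ray(p,b,z);return np.arctan2(d[1],d[0])
print("slot T",[ang(T,*t(x),.042) for x in ([(240,150),(557,293)],[(205,240),(515,385)])])
print("slot S",[ang(S,*s(x),.042) for x in ([(178,352),(322,105)],[(285,402),(420,122)])])
# tail, bar: crops at 3.75
t2=lambda l:np.array(l,float)/3.75+[140,170]-.37
s2=lambda l:np.array(l,float)/3.75+[200,180]-.37
print("T nose",ray(T,t2([(361,281)])[0],.042).round(4),"tail",ray(T,t2([(606,260)])[0],.042).round(4))
print("S tail",ray(S,s2([(333,80)])[0],.042).round(4))
for o in("big_weight","half_prism","brass_nut"):pass
print("weight T",ray(T,t2([(178,105)])[0],.06),"prism T",[ray(T,u,.04).round(3) for u in t2([(380,75),(505,30),(525,92),(403,135)])])
```

```text
T disc (array([0.5247, 0.0984]), array([ 1.4,  0.6, -2.2, -2.1, -1.8, -2. , -1.1, -0.1,  2. , -0.6]))
S disc (array([0.525 , 0.1011]), array([ 0.7,  1.2, -0.2, -1.8,  0.6,  0.4, -0.5,  0.6,  1.3,  0.1]))
T pins [0.5521 0.0816 0.078 ] [0.4923 0.1073 0.078 ] mid [0.5222 0.0945 0.078 ] sep 0.0652
collar mid [0.5241 0.1012 0.046 ] 0.0683 [array([0.55541492, 0.08758812, 0.046     ]), array([0.49270663, 0.11471749, 0.046     ])]
S pins [0.5571 0.0868 0.078 ] [0.4941 0.1113 0.078 ] mid [0.5256 0.0991 0.078 ] sep 0.0676
collar mid [0.5249 0.1027 0.044 ] 0.0682 [array([0.55605074, 0.08889693, 0.044     ]), array([0.49368488, 0.11643047, 0.044     ])]
slot T [np.float64(1.173992128200223), np.float64(1.1621175387378684)]
slot S [np.float64(1.1393021941288026), np.float64(1.1786519064257197)]
T nose [0.5321 0.0348 0.042 ] tail [ 0.548  -0.1097  0.042 ]
S tail [ 0.5513 -0.1098  0.042 ]
weight T [0.63174903 0.14474338 0.06      ] prism T [array([0.657, 0.028, 0.04 ]), array([ 0.686, -0.046,  0.04 ]), array([ 0.648, -0.059,  0.04 ]), array([0.62 , 0.013, 0.04 ])]
```

Emit:
play_rows(twist=[[0, 0, 0.0215], [0, 0, 0.0215], [0, 0, 0.0215], [0, 0, 0.0215], [0, 0, 0.0215], [0, 0, 0.0215], [0, 0, 0.0215], [0, 0, 0.0215], [0, 0, 0.0215], [0, 0, 0.0215], [0, 0, 0.0215], [0, 0, 0.0215]], travel=[[0.58, -0.67, 0], [0.58, -0.67, 0], [0.58, -0.67, 0], [0.58, -0.67, 0], [0.58, -0.67, 0], [0.58, -0.67, 0], [0.58, -0.67, 0], [0.58, -0.67, 0], [0.58, -0.67, 0], [0.58, -0.67, 0], [0.58, -0.67, 0], [0.58, -0.67, 0]], grip=[1, 1, 1, 1, 1, 1, 1, 1, 1, 1, 1, 1], force=30)

```text
time_s: 2.3
ee_pos: [0.502, 0.1246, 0.2136]
eef_rot: [-1.571, -0.0, 0.125]
force: [-0.2, -0.2, -0.8]
grip_width: 0.0022
```

Emit:
play_rows(twist=[[0, 0, 0], [0, 0, 0], [0, 0, 0]], travel=[[0.6, -0.7, -0.4], [0.63, -0.7, -0.6], [0, 0, -0.2]], grip=[1, 1, 1])

```text
time_s: 2.6
ee_pos: [0.5601, 0.0567, 0.1537]
eef_rot: [-1.571, 0.003, 0.12]
force: [-0.5, -0.3, -0.6]
grip_width: 0.0005
```

Run:
```python
from h import *
o=ctrl.get_obs();print(o["ee_pos"],o["force"],o["grip_width"])
for n in("top","side"):
    p=ctrl.camera(n);u=proj(p,[o["ee_pos"]-[0,0,.008]])[0];im=p["img"].copy();print(n,u)
    x,y=(int(u[0])-60,int(u[1])-45);x=max(x,0)
    c=cv2.resize(im[y:y+90,x:x+120],(800,600),interpolation=3);cv2.circle(c,tuple(((u-[x,y])*6.667).astype(int)),4,(255,0,0),-1);save("a_%s.png"%n,c)
```

```text
[0.56011811 0.05665743 0.15368292] [-0.54189643 -0.25283915 -0.55323305] 0.00046432194590567173
top [220.86907779 225.99437467]
side [286.21142777 214.46557453]
```

View pics/a_side.png

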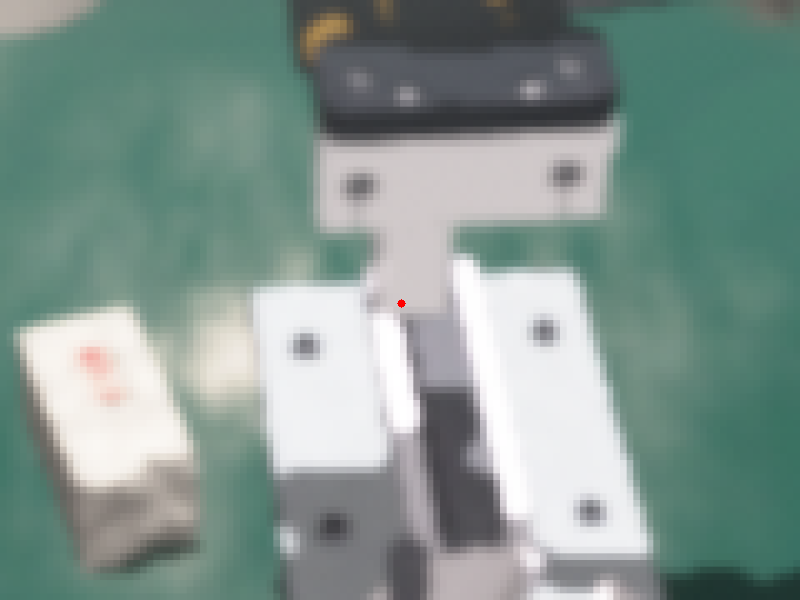

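View pics/a_top.png

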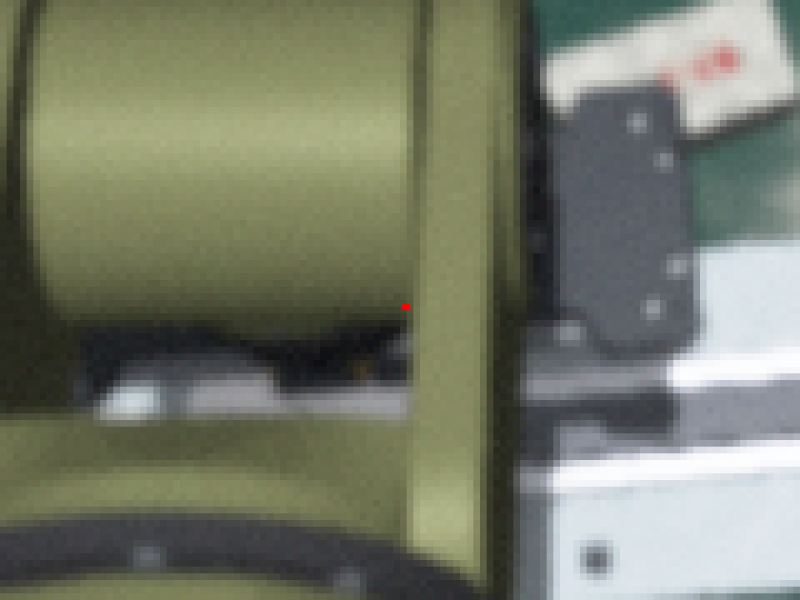

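Emit:
play_rows(twist=[[0, 0, 0], [0, 0, 0]], travel=[[0, 0, -0.8], [0, 0, 0]], grip=[1, 1])

```text
time_s: 2.9
ee_pos: [0.5568, 0.0611, 0.1141]
eef_rot: [-1.57, 0.005, 0.125]
force: [-0.3, -0.1, 0.4]
grip_width: 0.0007
```

Run:
```python
from h import *
o=ctrl.get_obs();print(o["ee_pos"],o["force"],o["grip_width"])
for n in("side",):
    p=ctrl.camera(n);R=cv2.Rodrigues(p["rvec"])[0];print("cam",-R.T@p["tvec"],"depth",(R@o["ee_pos"]+p["tvec"])[2])
    u=proj(p,[o["ee_pos"]-[0,0,.008]])[0];im=p["img"].copy();print(n,u)
    x,y=(int(u[0])-60,int(u[1])-35);x=max(x,0)
    c=cv2.resize(im[y:y+90,x:x+120],(800,600),interpolation=3);cv2.circle(c,tuple(((u-[x,y])*6.667).astype(int)),4,(255,0,0),-1);save("b_%s.png"%n,c)
```

```text
[0.55680586 0.06111585 0.11411114] [-0.27172815 -0.09443459  0.35259651] 0.0007080379465995799
cam [0.57625953 0.61141887 0.63501054] depth 0.7564567522322572
side [287.28153431 231.22817141]
```

View pics/b_side.png

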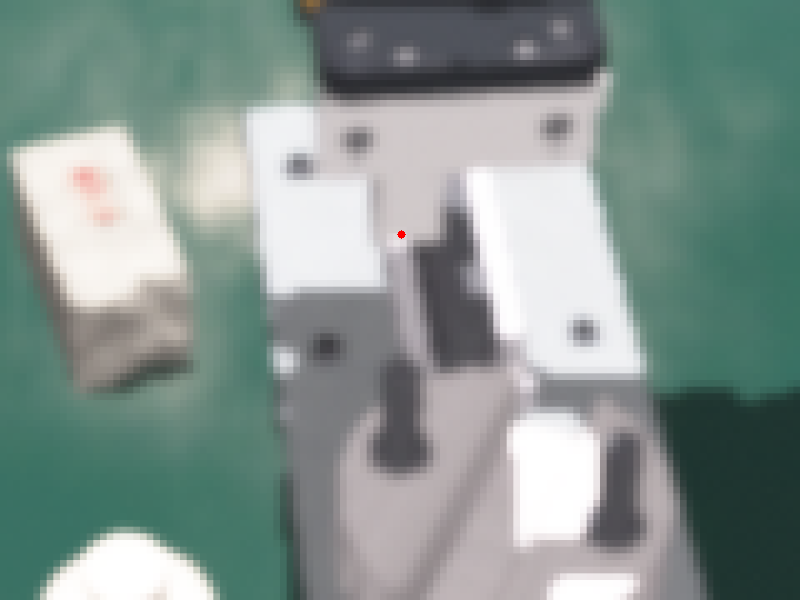

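Emit:
play_rows(twist=[[0, 0, 0], [0, 0, 0], [0, 0, 0]], travel=[[0.15, -0.15, 0], [0, 0, -0.9], [0, 0, 0]], grip=[1, 1, 1])

```text
time_s: 3.25
ee_pos: [0.5652, 0.0524, 0.0694]
eef_rot: [-1.57, 0.005, 0.124]
force: [-0.4, -0.2, 0.1]
grip_width: 0.0004
```

Emit:
play_rows(twist=[[0, 0, 0], [0, 0, 0], [0, 0, 0], [0, 0, 0], [0, 0, 0], [0, 0, 0], [0, 0, 0], [0, 0, 0]], travel=[[-0.01, 0.1, -0.03], [-0.02, 0.1, 0], [-0.01, 0.08, 0], [-0.01, 0.08, 0], [-0.01, 0.08, 0], [-0.01, 0.08, 0], [-0.01, 0.06, 0], [0, 0, 0]], grip=[1, 1, 1, 1, 1, 1, 1, 1])

```text
time_s: 4.05
ee_pos: [0.5625, 0.0821, 0.0705]
eef_rot: [-1.571, -0.0, 0.124]
force: [-0.2, 0.2, -0.3]
grip_width: 0.0004
```

Run:
```python
from h import *
o=ctrl.get_obs();print(o["ee_pos"],o["force"],o["grip_width"])
p=ctrl.camera("side");im=p["img"][240:315,265:365];save("c_side.png",cv2.resize(im,(800,600),interpolation=3))
```

```text
[0.56246743 0.08210939 0.07051363] [-0.18184872  0.19052906 -0.26904196] 0.00041810219840214357
```

View pics/c_side.png

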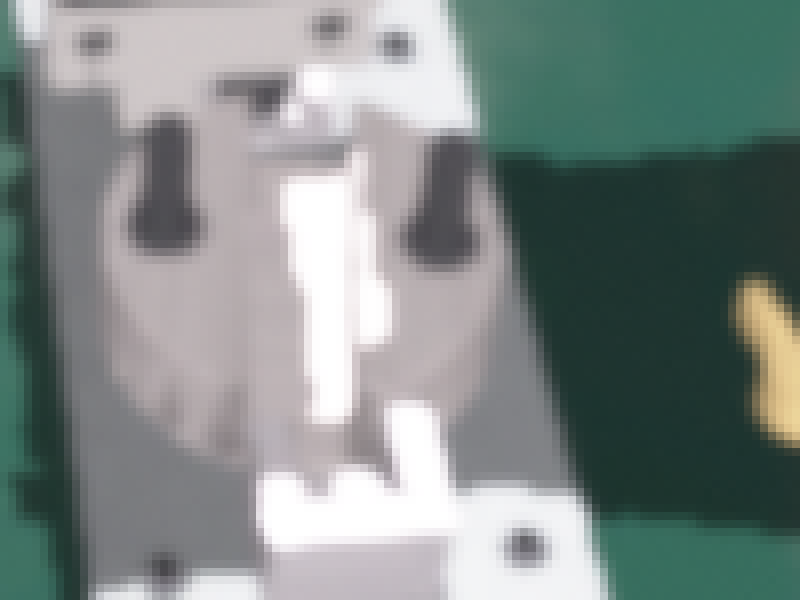

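Run:
```python
from h import *
S=ctrl.camera("side")
s=lambda l:(np.array(l,float)+.5)/8+[265,240]-.5
for z,pts in((.044,[(165,225),(438,244)]),(.078,[(166,122),(452,146)])):
    a,b=[ray(S,u,z) for u in s(pts)];d=b-a;print(a,b,np.linalg.norm(d),"disc",np.arctan2(d[1],d[0])-1.694-np.pi/2+2*np.pi)
```

```text
[0.55904485 0.10041681 0.044     ] [0.49191852 0.10438658 0.044     ] 0.06724361976753644 disc 6.100911673090279
[0.5598067  0.09741236 0.078     ] [0.49140395 0.10295054 0.078     ] 0.06862657748032268 disc 6.07919357335023
```

Emit:
play_rows(twist=[[0, 0, 0], [0, 0, 0], [0, 0, 0]], travel=[[-0.01, 0.06, 0], [-0.01, 0.06, 0], [0, 0, 0]], grip=[1, 1, 1])

```text
time_s: 4.45
ee_pos: [0.5613, 0.0881, 0.0701]
eef_rot: [-1.571, 0.0, 0.124]
force: [-0.3, -0.7, 0.3]
grip_width: 0.0004
```

Run:
```python
from h import *
o=ctrl.get_obs();print(o["ee_pos"],o["force"],o["grip_width"])
p=ctrl.camera("side");im=p["img"][240:315,265:365];save("d_side.png",cv2.resize(im,(800,600),interpolation=3))
```

```text
[0.56127805 0.08807305 0.07007623] [-0.34770814 -0.65064732  0.28771246] 0.00040811083813091444
```

View pics/d_side.png

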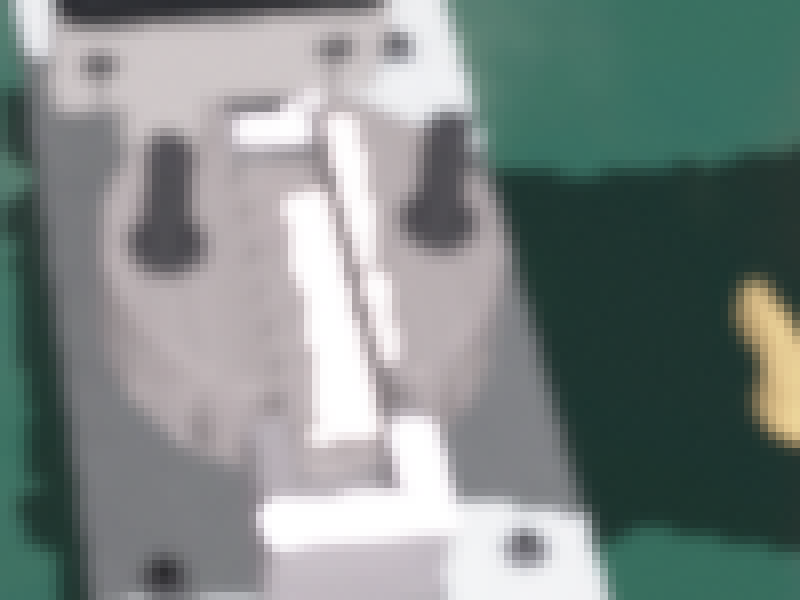

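Run:
```python
from h import *
S=ctrl.camera("side")
s=lambda l:(np.array(l,float)+.5)/8+[265,240]-.5
for z,pts in((.044,[(167,243),(438,220)]),(.078,[(168,140),(446,115)])):
    a,b=[ray(S,u,z) for u in s(pts)];d=b-a;print(a,b,np.linalg.norm(d),"disc",np.arctan2(d[1],d[0])-1.694-np.pi/2+(2*np.pi if d[1]>0 else 0)+0)
u=s([(322,110),(400,375)]);a,b=[ray(S,x,.042) for x in u];print("slot right edge",np.arctan2(b[1]-a[1],b[0]-a[0])-1.694)
```

```text
[0.55855133 0.10617795 0.044     ] [0.49140748 0.09664917 0.044     ] 0.06781662341740953 disc -6.265414462528049
[0.55932724 0.1032154  0.078     ] [0.4921568  0.09293811 0.078     ] 0.06795211851323277 disc -6.254563193865021
slot right edge 0.05526188895801076
```

Emit:
play_rows(twist=[[0, 0, 0], [0, 0, 0], [0, 0, 0], [0, 0, 0], [0, 0, 0], [0, 0, 0], [0, 0, 0], [0, 0, 0], [0, 0, 0]], travel=[[0.03, -0.3, 0], [0, 0, 0.8], [-0.02, -0.74, 0], [-0.02, -0.74, 0], [-0.02, -0.74, 0], [-0.02, -0.74, 0], [-0.02, -0.74, 0], [0, -0.7, 0], [0, 0, 0]], grip=[1, 1, 1, 1, 1, 1, 1, 1, 1])

```text
time_s: 5.45
ee_pos: [0.5573, -0.1517, 0.1101]
eef_rot: [-1.571, 0.0, 0.119]
force: [-0.0, 0.5, 0.3]
grip_width: 0.0006
```

Run:
```python
from h import *
o=ctrl.get_obs();print(o["ee_pos"],o["force"])
for n,(x,y) in(("side",(240,190)),("top",(150,195))):
    p=ctrl.camera(n);im=p["img"][y:y+120,x:x+160];save("e_%s.png"%n,cv2.resize(im,(800,600),interpolation=3))
```

```text
[ 0.55734175 -0.15174416  0.11009908] [-0.04009277  0.48231112  0.32026737]
```

View pics/e_side.png

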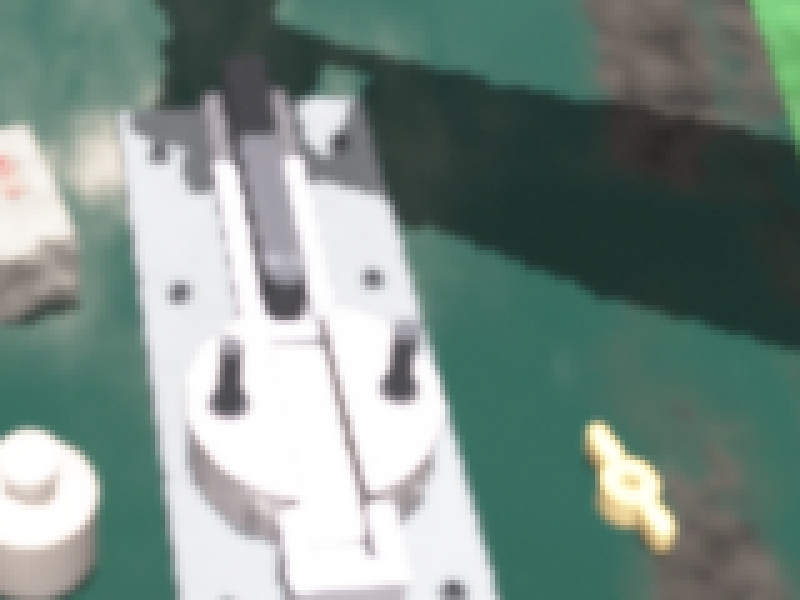

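View pics/e_top.png

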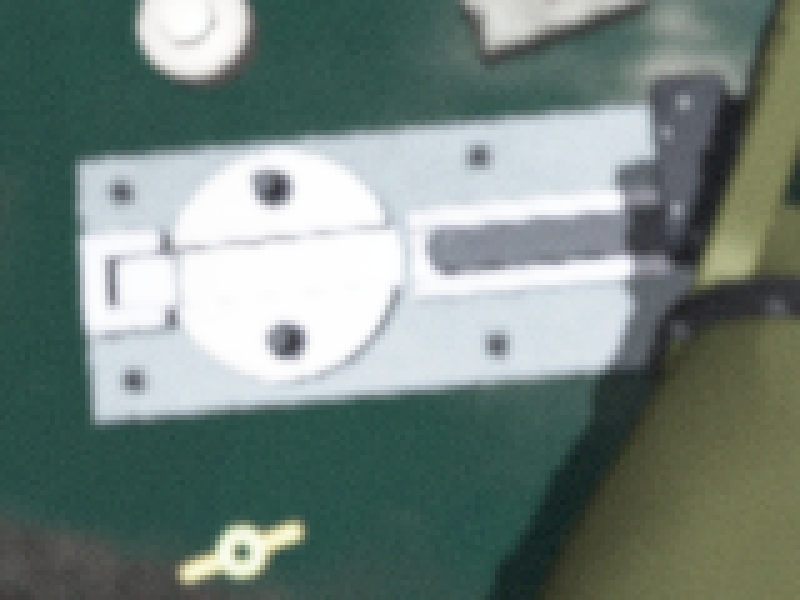

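Emit:
play_rows(twist=[[0, 0, 0], [0, 0, 0], [0, 0, 0]], travel=[[-0.02, 0, -0.8], [0, 0, -0.63], [0, 0, 0]], grip=[1, 1, 1])

```text
time_s: 5.85
ee_pos: [0.5549, -0.1458, 0.0351]
eef_rot: [-1.568, 0.006, 0.125]
force: [0.5, 0.5, 0.5]
grip_width: 0.0005
```

Run:
```python
from h import *
o=ctrl.get_obs();print(o["ee_pos"],o["force"])
n,(x,y)="side",(240,170)
p=ctrl.camera(n);im=p["img"][y:y+90,x:x+120];save("f_%s.png"%n,cv2.resize(im,(800,600),interpolation=3))
```

```text
[ 0.55485099 -0.14584305  0.03505688] [0.53091952 0.45988187 0.46518411]
```

View pics/f_side.png

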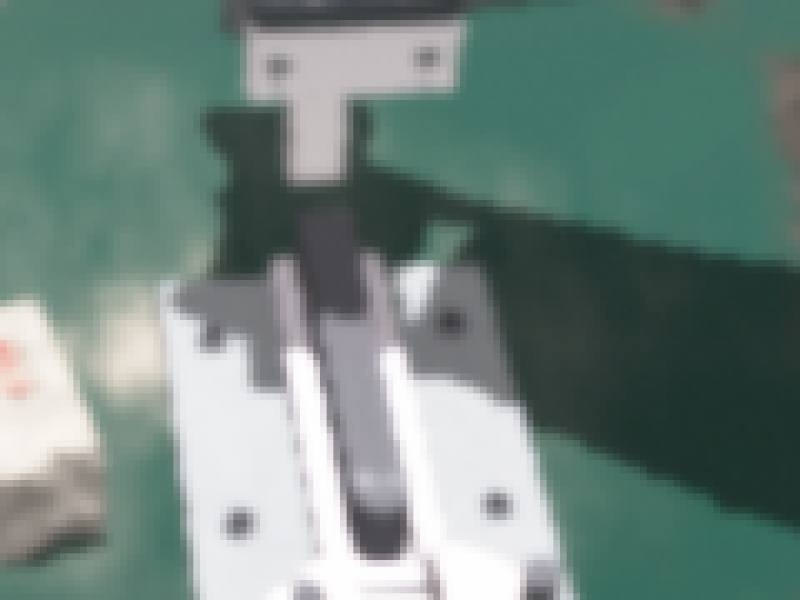

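Emit:
play_rows(twist=[[0, 0, 0], [0, 0, 0], [0, 0, 0], [0, 0, 0], [0, 0, 0], [0, 0, 0], [0, 0, 0], [0, 0, 0], [0, 0, 0], [0, 0, 0], [0, 0, 0]], travel=[[0, 0, 0.08], [-0.02, 0.2, 0], [-0.02, 0.2, 0], [-0.02, 0.2, 0], [-0.02, 0.2, 0], [-0.02, 0.2, 0], [-0.02, 0.2, 0], [-0.03, 0.2, 0], [-0.03, 0.2, 0], [-0.03, 0.2, 0], [0, 0, 0]], grip=[1, 1, 1, 1, 1, 1, 1, 1, 1, 1, 1])

```text
time_s: 7.0
ee_pos: [0.5467, -0.0562, 0.0432]
eef_rot: [-1.571, -0.001, 0.125]
force: [-0.6, -0.3, 1.3]
grip_width: 0.0007
```

Run:
```python
from h import *
o=ctrl.get_obs();print(o["ee_pos"],o["force"])
n,(x,y)="side",(240,190)
p=ctrl.camera(n);im=p["img"][y:y+120,x:x+160];save("g_%s.png"%n,cv2.resize(im,(800,600),interpolation=3))
```

```text
[ 0.54669148 -0.05620279  0.04323229] [-0.6043842  -0.34777859  1.3427097 ]
```

View pics/g_side.png

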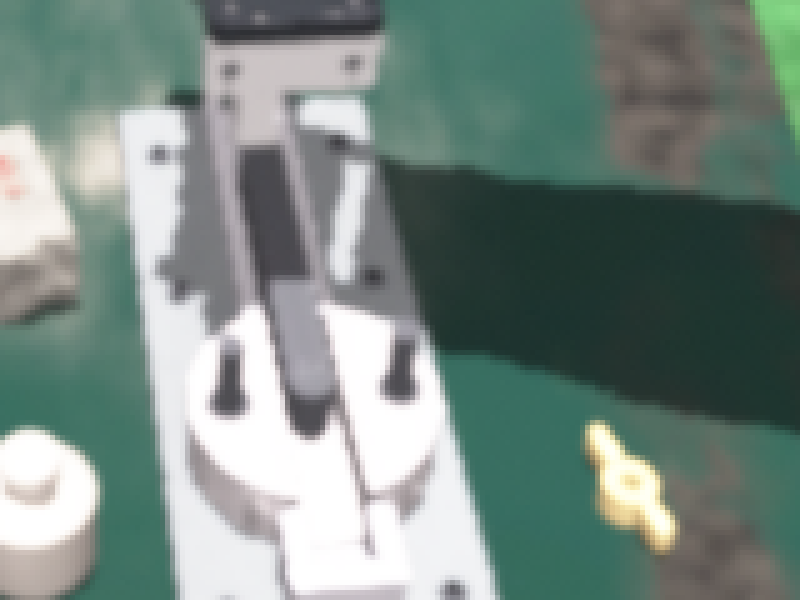

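Emit:
play_rows(twist=[[0, 0, 0], [0, 0, 0], [0, 0, 0], [0, 0, 0], [0, 0, 0], [0, 0, 0], [0, 0, 0], [0, 0, 0], [0, 0, 0]], travel=[[-0.03, 0.15, -0.05], [-0.03, 0.15, 0], [-0.03, 0.15, 0], [-0.03, 0.15, 0], [-0.02, 0.15, 0], [-0.02, 0.15, 0], [-0.02, 0.15, 0], [-0.02, 0.15, 0], [0, 0, 0]], grip=[1, 1, 1, 1, 1, 1, 1, 1, 1])

```text
time_s: 7.95
ee_pos: [0.5385, 0.0017, 0.0424]
eef_rot: [-1.574, -0.005, 0.124]
force: [1.7, -9.4, 18.5]
grip_width: 0.0006
```

Run:
```python
from h import *
o=ctrl.get_obs();print(o["ee_pos"],o["force"],o["moment"])
n,(x,y)="side",(255,200)
p=ctrl.camera(n);im=p["img"][y:y+90,x:x+120];save("i_%s.png"%n,cv2.resize(im,(800,600),interpolation=3))
n,(x,y)="top",(150,195)
p=ctrl.camera(n);im=p["img"][y:y+120,x:x+160];save("i_%s.png"%n,cv2.resize(im,(800,600),interpolation=3))
```

```text
[0.53850155 0.00170135 0.04237216] [ 1.6581839  -9.39320559 18.49439008] [-1.59790642 -0.34531432  0.02466076]
```

View pics/i_side.png

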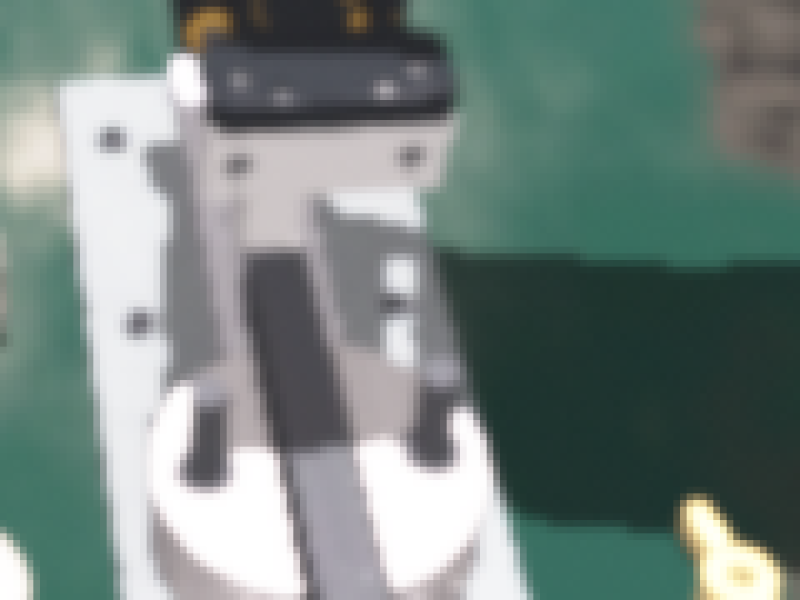

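View pics/i_top.png

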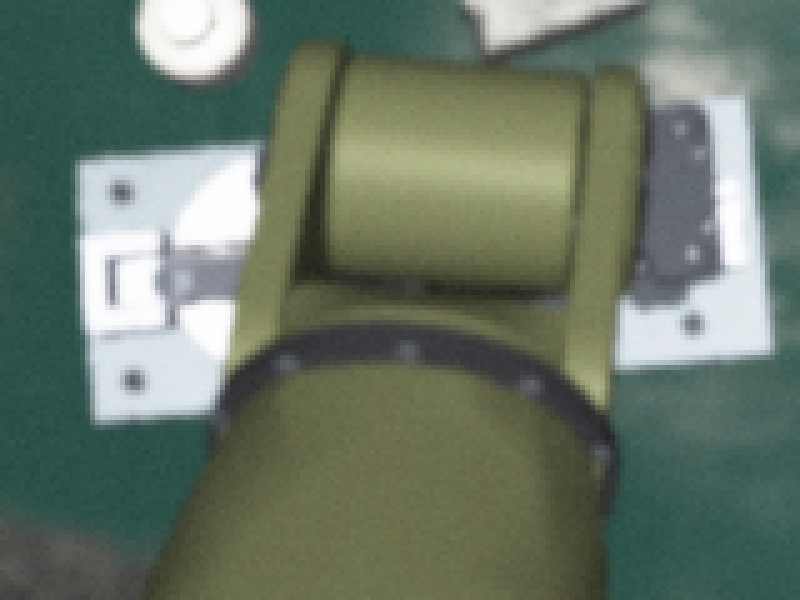

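Emit:
play_rows(twist=[[0, 0, 0], [0, 0, 0]], travel=[[0.02, -0.16, 0], [0, 0, 0]], grip=[1, 1])

```text
time_s: 8.25
ee_pos: [0.5373, -0.0059, 0.0399]
eef_rot: [-1.57, 0.001, 0.123]
force: [-0.9, -0.0, -0.2]
grip_width: 0.0004
```

Run:
```python
from h import *
o=ctrl.get_obs();print(o["ee_pos"],o["force"],o["moment"],ctrl.tip_reach)
n,(x,y)="side",(265,225)
p=ctrl.camera(n);im=p["img"][y:y+90,x:x+120];save("j_%s.png"%n,cv2.resize(im,(800,600),interpolation=3))
n,(x,y)="top",(155,220)
p=ctrl.camera(n);im=p["img"][y:y+60,x:x+80];save("j_%s.png"%n,cv2.resize(im,(800,600),interpolation=3))
P=ray(p,(181.2,251),.042);print(P,P[1]-.1008)
```

```text
[ 0.53729456 -0.0059064   0.03994169] [-0.88576149 -0.0197136  -0.19945857] [ 0.0132044   0.06083595 -0.00636901] 0.008
[0.51489399 0.15518913 0.042     ] 0.05438912681263658
```

View pics/j_side.png

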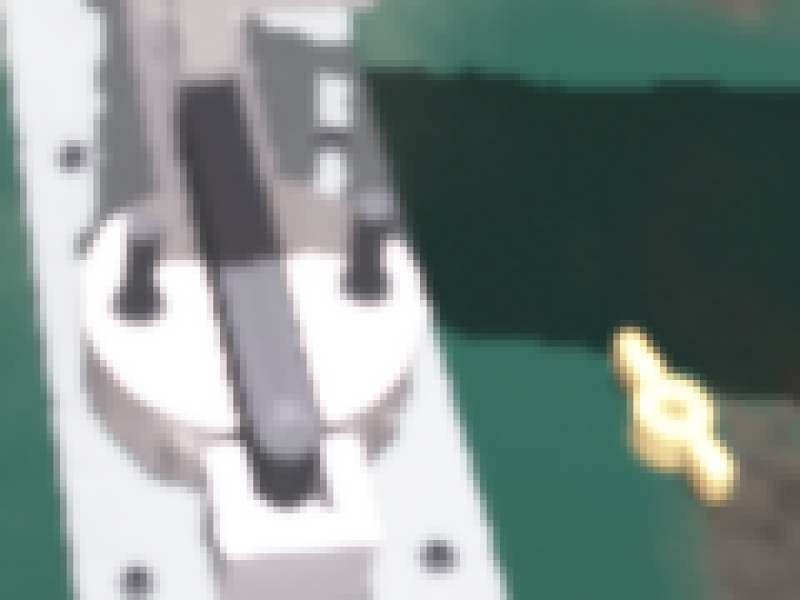

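View pics/j_top.png

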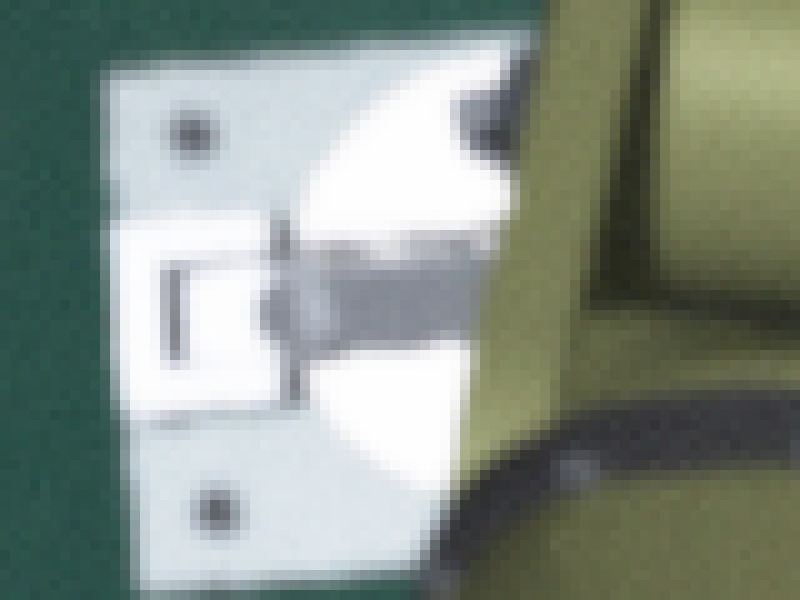

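Emit:
play_rows(twist=[[0, 0, 0], [0, 0, 0], [0, 0, 0], [0, 0, 0]], travel=[[0.02, -0.2, 0], [0, 0, -0.1], [0, 0, -0.07], [0, 0, 0]], grip=[1, 1, 1, 1])

```text
time_s: 8.75
ee_pos: [0.5381, -0.0153, 0.0308]
eef_rot: [-1.57, 0.001, 0.123]
force: [-0.1, -0.1, 0.2]
grip_width: 0.0008
```

Run:
```python
from h import *
o=ctrl.get_obs();print(o["ee_pos"],o["force"],o["moment"])
n,(x,y)="side",(265,205)
p=ctrl.camera(n);im=p["img"][y:y+60,x:x+80];save("k_%s.png"%n,cv2.resize(im,(800,600),interpolation=3))
```

```text
[ 0.53805142 -0.01530141  0.03084108] [-0.14859934 -0.11634703  0.15993497] [ 0.01913879 -0.00713138  0.01412086]
```

View pics/k_side.png

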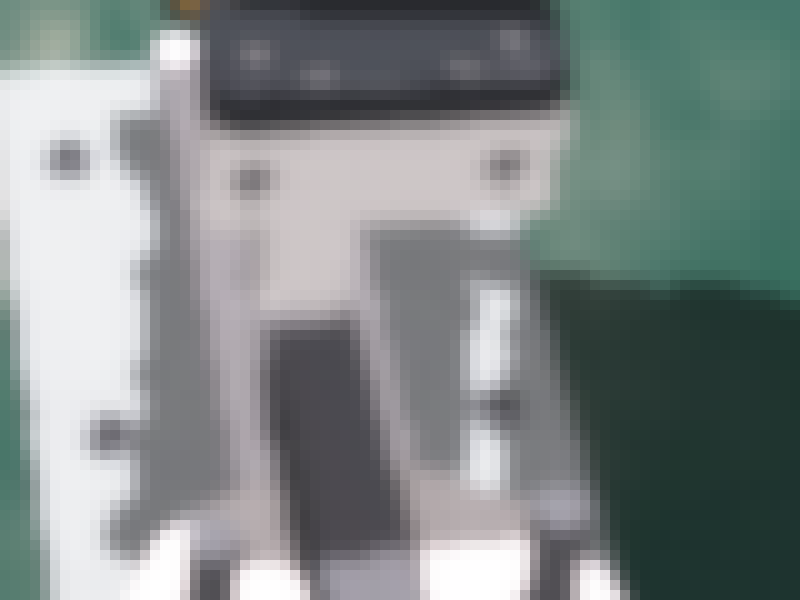

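Emit:
play_rows(twist=[[0, 0, 0], [0, 0, 0], [0, 0, 0], [0, 0, 0], [0, 0, 0], [0, 0, 0]], travel=[[-0.01, 0.1, 0], [-0.01, 0.08, 0], [-0.01, 0.08, 0], [-0.01, 0.08, 0], [-0.01, 0.08, 0], [0, 0, 0]], grip=[1, 1, 1, 1, 1, 1])

```text
time_s: 9.4
ee_pos: [0.536, 0.0061, 0.0317]
eef_rot: [-1.571, -0.0, 0.124]
force: [0.1, 0.1, -0.5]
grip_width: 0.0001
```

Run:
```python
from h import *
o=ctrl.get_obs();print(o["ee_pos"],o["force"],o["moment"])
n,(x,y)="top",(155,220)
p=ctrl.camera(n);im=p["img"][y:y+60,x:x+80];save("l_%s.png"%n,cv2.resize(im,(800,600),interpolation=3))
n,(x,y)="side",(265,225)
p=ctrl.camera(n);im=p["img"][y:y+90,x:x+120];save("l_%s.png"%n,cv2.resize(im,(800,600),interpolation=3))
```

```text
[0.53595599 0.00612275 0.03172799] [ 0.07526082  0.07024293 -0.54937464] [ 0.07972206 -0.0271236   0.04599739]
```

View pics/l_top.png

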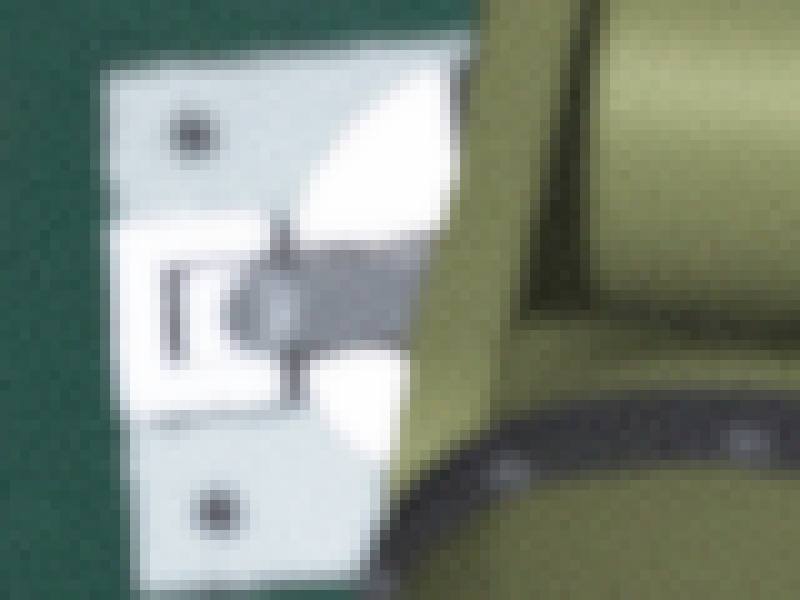

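View pics/l_side.png

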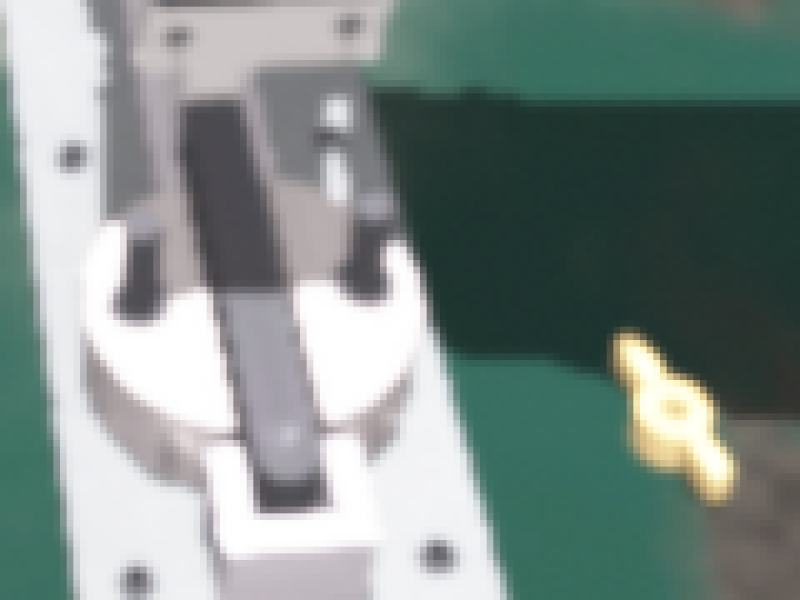

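Emit:
play_rows(twist=[[0, 0, 0], [0, 0, 0], [0, 0, 0], [0, 0, 0], [0, 0, 0]], travel=[[-0.01, 0.06, 0], [-0.01, 0.06, 0], [-0.01, 0.05, 0], [0, 0.04, 0], [0, 0, 0]], grip=[1, 1, 1, 1, 1])

```text
time_s: 10.0
ee_pos: [0.5344, 0.0165, 0.0317]
eef_rot: [-1.571, 0.0, 0.124]
force: [-0.3, 0.7, 0.0]
grip_width: 0.0004
```

Emit:
play_rows(twist=[[0, 0, 0], [0, 0, 0], [0, 0, 0]], travel=[[0, 0.04, 0], [-0.01, 0.04, 0], [0, 0, 0]], grip=[1, 1, 1])

```text
time_s: 10.3
ee_pos: [0.5346, 0.0181, 0.0319]
eef_rot: [-1.574, -0.001, 0.124]
force: [2.6, -20.7, -1.1]
grip_width: 0.0004
```

Emit:
play_rows(twist=[[0, 0, 0], [0, 0, 0], [0, 0, 0], [0, 0, 0], [0, 0, 0], [0, 0, 0], [0, 0, 0], [0, 0, 0]], travel=[[0, -0.06, 0], [0.05, -0.4, 0], [0, 0, 0.6], [0, -0.3, 0.9], [0, -0.9, 0.3], [0, -0.9, 0], [0, -0.9, 0], [0, 0, 0]], grip=[1, 1, 1, 1, 1, 1, 1, 1])

```text
time_s: 11.1
ee_pos: [0.5362, -0.1568, 0.1217]
eef_rot: [-1.571, -0.0, 0.119]
force: [-0.3, -0.1, 1.0]
grip_width: 0.0005
```

Run:
```python
from h import *
o=ctrl.get_obs();print(o["ee_pos"],o["force"],o["moment"])
n,(x,y)="top",(150,195)
p=ctrl.camera(n);im=p["img"][y:y+90,x:x+120];save("m_%s.png"%n,cv2.resize(im,(800,600),interpolation=3))
n,(x,y)="side",(225,205)
p=ctrl.camera(n);im=p["img"][y:y+120,x:x+160];save("m_%s.png"%n,cv2.resize(im,(800,600),interpolation=3))
```

```text
[ 0.53619553 -0.15682488  0.12174887] [-0.30296529 -0.09929837  0.99491103] [ 0.015312   -0.02583695 -0.02360037]
```

View pics/m_top.png

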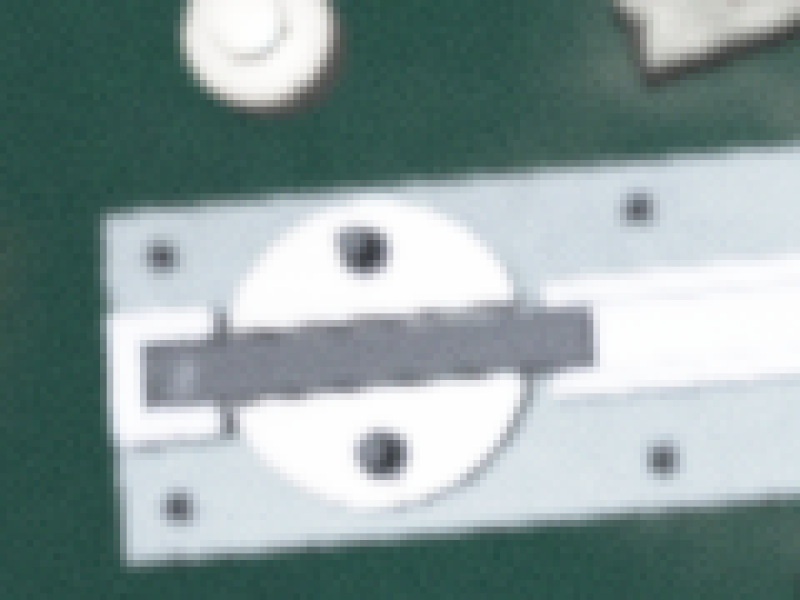

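View pics/m_side.png

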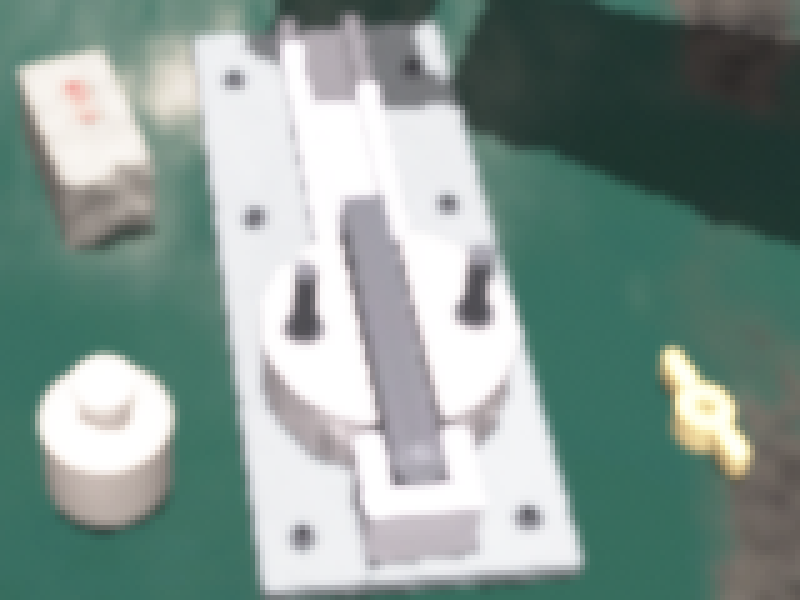

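Run:
```python
from h import *
T=ctrl.camera("top");S=ctrl.camera("side")
e=np.array([-.123,.992]);c=np.array([.5247,.1008])
t=lambda a:(np.array(a)+.5)/6.667+[150,195]-.5
s=lambda a:(np.array(a)+.5)/5+[225,205]-.5
for n,p,u in(("T tail",T,t((595,335))),("T nose",T,t((142,375))),("S tail",S,s((365,199))),("S nose",S,s((421,481)))):
    P=ray(p,u,.042)[:2]-c;print(n,(P@e).round(4),(P@[-.992,-.123]).round(4))
print(ctrl.get_obs()["time_s"]); print(ctrl.hand_in())
```

```text
T tail -0.0728 0.002
T nose 0.0778 0.0004
S tail -0.0676 0.0002
S nose 0.0762 -0.0004
11.3
the job is handed in; nothing more can be done
None
```

I turned the disc into line by pushing the far pin with the closed fingertips. Then I pushed the bar by its tail through the slot until the nose stopped against the catch's end wall. The hand-in was at 11.3 s and gives no verdict.

**Hitch on the way:** at the catch mouth the push met about 9 N back and 18 N up on the fingers. I think only the lower end of the fingertips was bearing on the tail. I backed off, lowered the fingers about 9 mm and pushed again, and the bar went in cleanly.

**Last checks:**
- **Home stop:** the final push stopped with 21 N on the fingers, 1 mm beyond where I expected the stop.
- **Bar position:** in the lock's frame the top camera puts the nose at x = 77.8 mm and the tail at -72.8 mm; fully home is 78 and -72 mm. The bar is within 2 mm of the centre line.
- **Camera disagreement:** the side camera puts the nose at 76.2 mm and the tail at -67.6 mm. It shows the bar about 6 mm shorter than it is, so I put this down to reading blurred edges and calibration.
- **Disc:** about 0.02 rad off line when turned. By eye, the last pictures still show the slot in line with the bar.
- **Surroundings:** the wing nut, weight and half prism look undisturbed in the pictures. The arm was clear, with wrist force about 1 N.

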